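Draw the long wheel brush out of its glass case

TASK

Lift the hinged glass lid of the display case and lay it back gently onto its stop, where it stays open. Then bring the long wheel brush out through the mouth, which is shorter than the brush, by tilting it diagonally so that its handle end comes out first, without forcing it against the glass. Finish while still holding the brush in the gripper, at rest above the case with the whole brush at least 5 cm higher than the case's rim and touching neither case nor lid; leave the lid open and the other things on the table where they are.

Things in the scene. Friction and masses are not known exactly. Their poses are not given: they have to be found in the camera images.
- case: Fixed glass display case edged in polished steel, outer 250 x 140 x 80 mm (x, y, z), walls 5 mm, inner floor at z 6 mm. Origin: centre of its underside, on the table. x runs along its length, away from the robot (within 15 degrees). A fixed roof (z 75 to 80 mm) covers the near end inside, x -120 to -45 mm; the rest, x -45 to +120 mm, 130 mm wide, is the mouth under the hinged lid.
- mouth (a point): Centre of the mouth at the height of the rim: case (37.5, 0, 80) mm.
- lid (a joint): Angle of the glass lid in rad: 0 closed (lying level on the mouth), grows as its near edge is lifted, 1.9 fully open on its stop (leaning back 19 degrees past upright; its weight keeps it there). Lid 167 x 140 x 6 mm, 0.35 kg, lightly damped: it falls shut from before upright and falls hard onto the stop from beyond it if not guided (gently: under 1 rad/s).
- lid_hinge (a point): Point on the hinge axis, at the middle of the case's far rim: case (122, 0, 84) mm. The axis is parallel to the case's y; the lid's mid-plane passes through it.
- lid_bar (a point): Middle of the lid's round steel bar handle (10 mm diameter, 80 mm long along the case's y, on two posts 76 mm apart). It lies 163 mm from the hinge along the lid and 34 mm off the lid's mid-plane (above it when closed: 118 mm above the table; beyond it, on the far side, when open). It can turn in the fingers, gripper upright.
- brush: Long wheel brush, 220 mm, 0.13 to 0.25 kg, lying on the case's floor along its length (within 6 degrees), head under the fixed roof, handle away from the robot. Origin: middle of its length, on its underside. x runs along it to the handle end, z up. Black box-section handle 24 mm wide, 28 mm high, x -20 to +110 mm; steel neck; round bristle head, 28 mm diameter, x -110 to -45 mm.
- brush_grip (a point): Centre of the handle's section near the centre of mass: brush (22, 0, 14) mm.
- brush_tip (a point): Head end of the brush, on its axis: brush (-110, 0, 14) mm.
- brush_butt (a point): Handle end of the brush, on its axis: brush (110, 0, 14) mm.
- wax_tin: Bystander: aluminium tin, 64 mm diameter, 26 mm high, beside the case on its left. Origin: centre of the underside.
- pick: Bystander: orange plastic detailing pick, 160 mm long, 16 mm wide, 12 mm high, lying beside the case on its right. Origin: underside, along its length.
- short_brush: Bystander: short wheel brush, 120 mm long, 26 mm high, on the table to the left. Origin: underside.
- spray: Bystander: grey bottle, 60 mm diameter, 170 mm high. Origin: centre of the underside.
- polish: Bystander: black bottle, 60 mm diameter, 150 mm high. Origin: centre of the underside.

How it is judged:
By the outcome, as a careful person would: the job done as asked, in the order asked, and still so for the second after the job is handed in, while the arm keeps its last pose, push and grip.
It also fails if it takes over 64 s, if anything falls off the work surface, if the arm or the gripper's body presses on something with over 40 N, if the wrist force passes 120 N, or if a joint passes its speed limit or range.

ROBOT

A 7-joint arm with a two-finger parallel gripper is mounted at the origin on the work surface. World frame = base frame: x ahead of the robot, y to its left, z up, the work surface at z = 0. Lengths are in m, angles in rad, forces in N, time in s.
With the tool pointing down it reaches from about 0.425 to 0.95 m from the base axis. Payload 4.7 kg.
Tool frame: the origin (TCP) lies on the front face of the gripper's body, between the roots of the fingers; the fingertips stand 73 mm ahead of it and the grasp point (between the pads) lies 54 mm ahead of it; y points along the fingers, z is the direction in which the jaws open and shut, and the axes are right-handed (so a half turn about y gives the same grasp; the last joint's range is limited). The gripper opens to 85 mm and grips with 20 to 120 N. Pads are 22 mm wide; open, the fingers measure 114 mm over their backs; the gripper's body (76 mm by 85 mm) begins 54 mm behind the grasp point. The pads swing forward as they close: fully open they stand 13 mm farther back than shut.
Start: joints at [1.081, 0.469, -0.049, 1.532, 0.024, 1.141, -0.082], TCP at [0.3, -0.605, 0.304] pointing down, gripper open.
Joint ranges: [-2.59, 2.59], [-0.33, 1.99], [-1.39, 1.29], [0.1, 2.45], [-1.04, 4.18], [0.21, 1.99], [-2.66, 2.66]. Speed limits (rad/s): [2.57, 2.57, 3.14, 3.14, 3.14, 3.14, 3.14].

INTERFACE

Orientations are given as a unit quaternion [w, x, y, z].
In Python, from cell import manip gives the robot as it stands. The module is installed in compiled form; this text tells all that it offers.
- The arm moves only by the tool step_arm, never from a script. Its argument "commands" is a list of rows, each a list of 5 numbers: the shift along the tool's x, y, z in units of 0.2 m (1.0 is 0.2 m), then the turn about the tool's y in units of pi/4 rad (1.0 is pi/4 rad), then the opening, from -1 (shut) to 1 (fully open), so that 0 is half open. A call has 1 to 12 rows; each row is the pose to reach, as a shift and turn from the pose measured when the call began, along the tool's axes at that moment; what a row does not reach only later rows make up. A row lasts 1/8 s, in which the tool goes at most 62.5 mm and 10.7 degrees, less where a joint would pass 70% of its speed; a pose out of reach is approached as far as the arm can. A call with a number of a shift or a turn outside -1 to 1 is refused whole. A call with a gripper value outside its range is refused whole. The fingers move at their own pace and stop on an object; the grip force is fixed at half the most. Time passes only in rows, so rows that repeat a pose let the fingers close. It gives the time, the measured TCP pose, the force and the opening at its end, in the units of the state.
- manip.get_obs(): the state, without advancing time (a new reading comes with each control period).
- manip.grab_frame(name): name is "scene" or "top"; returns (picture, depth): 420x560x3 uint8, red, green, blue; 420x560 float32, m along the optical axis (not along the pixel's ray), 0 where there is no reading.
- manip.camera_info(name): a dict with "vfov" (degrees; the focal length in pixels is half the picture's height over the tangent of half this angle, whatever the lens; pixels are square), "cx", "cy" (the principal point, pixels), "T" (4x4, takes a point from camera to world coordinates). Camera axes: x right, y down, z forward; pixel columns grow to the right and rows downward; lengths in m; the calibration is good to about 2 mm. A picture is of the moment at which its call begins. camera_info takes no time and is no camera call.
- manip.close_job(): hands the job in, once; it reports no verdict.
The state is a dict: "time": time; "joint_pos": joint angles; "dq": joint speeds; "effort": joint torques, N m; "tool_pos": TCP position; "eef_rot": TCP orientation; "contact_force": force on the tool from outside, world axes, zero at the start; "wrist_torque": the same for the moment, N m; "grip_width": finger opening in m.
Only numpy, scipy, OpenCV 4.12 (cv2) and the standard library are available. Lean on these libraries where they do the work, as an engineer would, in place of code of your own. Each camera call takes 0.05 s, during which the arm holds its last target. There are 200 camera calls.

## Working session

There is one attempt and no reset: what is moved stays moved. The work goes in short steps, Python scripts to look and compute and a tool call to move; the robot and the scene stay as the last step left them, time stands still between calls to the robot, and variables do not carry over. Pictures are saved under pics/ and viewed, about 8 in all and at most 12, crops included, and the job is handed in when it is done.

Besides the shell and the picture viewer there is one more tool, called after "Emit:" by a JSON object that holds its "api" and its "payload", one argument or row to a line. step_arm: Moves the arm, as the interface text tells. Shifts and turns lie within -1 to 1; 1 stands for 0.2 m of shift or pi/4 rad of turn. Its arguments: {"type":"object","properties":{"commands":{"type":"array"}},"required":["commands"]}

```bash
mkdir -p pics; cat > h.py <<'E'
import numpy as np,cv2
from cell import manip
from scipy.spatial.transform import Rotation as R
def cam(n):
    c=manip.camera_info(n); f=210/np.tan(np.radians(c['vfov'])/2); return f,c['cx'],c['cy'],np.array(c['T'])
def ray(n,u,v):
    f,cx,cy,T=cam(n); d=T[:3,:3]@np.array([(u-cx)/f,(v-cy)/f,1]); return T[:3,3],d
def onz(n,u,v,z):
    o,d=ray(n,u,v); return o+d*(z-o[2])/d[2]
def proj(n,p):
    f,cx,cy,T=cam(n); q=T[:3,:3].T@(np.array(p)-T[:3,3]); return f*q[0]/q[2]+cx,f*q[1]/q[2]+cy
def rot(q): return R.from_quat([q[1],q[2],q[3],q[0]]).as_matrix()
def st():
    o=manip.get_obs(); return o,np.array(o['tool_pos']),rot(o['eef_rot'])
def snap(n,name):
    p,d=manip.grab_frame(n); cv2.imwrite('pics/'+name+'.png',p[:,:,::-1]); np.save('pics/'+name+'.npy',d); return p,d
E
python3 - <<'E'
from h import *
snap('top','t0');snap('scene','s0')
for n in('top','scene'): f,cx,cy,T=cam(n);print(n,f,cx,cy,T.round(3))
o,p,M=st();print(p,M.round(3),o['grip_width'],o['time'])
E
```

```text
top 493.35163614843964 282.5062181642506 202.9294189943722 [[-0.03  -0.983  0.18   0.283]
 [-1.     0.03  -0.003  0.004]
 [-0.002 -0.18  -0.984  1.135]
 [ 0.     0.     0.     1.   ]]
scene 491.6457932071009 287.2693367977393 207.43831359808786 [[-0.355  0.735 -0.578  1.081]
 [ 0.935  0.29  -0.206  0.215]
 [ 0.016 -0.613 -0.79   0.897]
 [ 0.     0.     0.     1.   ]]
[ 0.29999067 -0.60423836  0.30296281] [[-0.896 -0.001  0.445]
 [-0.445  0.002 -0.896]
 [ 0.    -1.    -0.002]] 0.08564658830832675 0.1
```

View pics/t0.png

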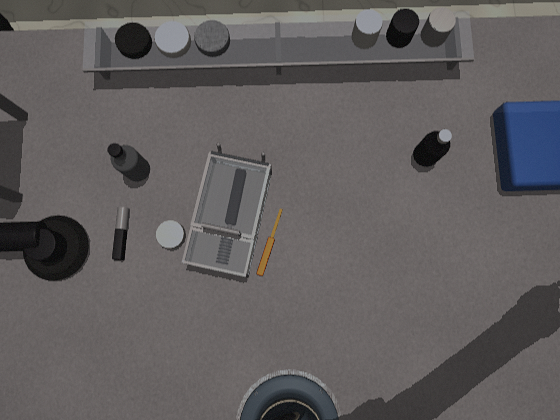

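View pics/s0.png

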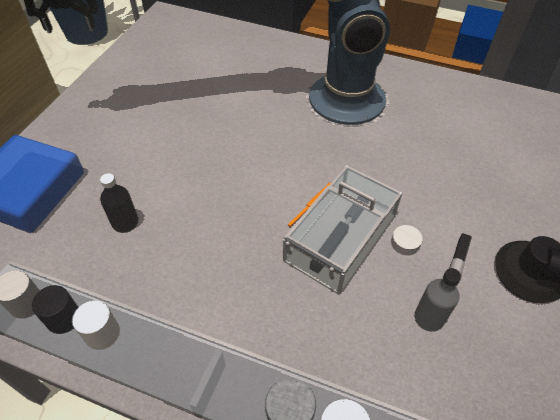

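Top view: case with corners near (211,153), (270,163), (248,276), (184,263); lid bar near (218,232); brush handle about (235,195). Next, a magnified look to get edges.

```bash
python3 - <<'E'
from h import *
a=cv2.imread('pics/t0.png')[142:286,170:290];b=cv2.imread('pics/s0.png')[160:296,275:410]
a=cv2.resize(a,None,fx=4.16,fy=4.16,interpolation=cv2.INTER_CUBIC);b=cv2.resize(b,None,fx=2.2,fy=2.2,interpolation=cv2.INTER_CUBIC)
c=np.zeros((600,800,3),np.uint8);c[:a.shape[0],:a.shape[1]]=a[:600];c[:b.shape[0],500:500+b.shape[1]]=b
cv2.imwrite('pics/c0.png',np.clip(c.astype(int)*1.5,0,255).astype(np.uint8))
E
```

```text
(no output)
```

View pics/c0.png

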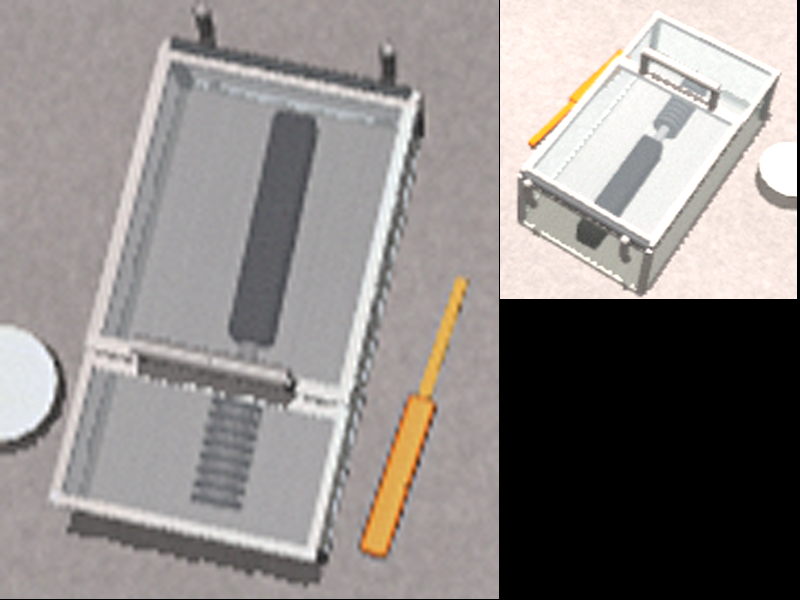

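Crop (4.16x from (170,142)): rim corners near-left (52,500), near-right (318,557), far-left (165,45), far-right (418,92); bar top from (137,350) to (293,378); handle far end (295,112), neck end (252,345).

```bash
python3 - <<'E'
from h import *
P=lambda u,v,z:onz('top',170+(u+.5)/4.16-.5,142+(v+.5)/4.16-.5,z)
nl,nr,fl,fr=P(52,500,.08),P(318,557,.08),P(165,45,.087),P(418,92,.087)
for n,q in dict(nl=nl,nr=nr,fl=fl,fr=fr).items():print(n,q.round(4))
L=np.linalg.norm
print('wid',L(nl-nr),L(fl-fr),'len',L((fl-nl)[:2]),L((fr-nr)[:2]))
for d in (fl-nl,fr-nr): print('yaw',np.degrees(np.arctan2(d[1],d[0])))
for d in (nl-nr,fl-fr): print('yawW',np.degrees(np.arctan2(-d[0],d[1])))
c=(nl+nr+fl+fr)/4;print('ctr',c)
b1,b2=P(137,352,.118),P(293,380,.118);print('bar',b1,b2,(b1+b2)/2,L(b1-b2),np.degrees(np.arctan2(-(b1-b2)[0],(b1-b2)[1])))
h1,h2=P(295,112,.034),P(251,345,.034);d=h1-h2;print('handle',h1,h2,L(d),np.degrees(np.arctan2(d[1],d[0])))
t=P(215,506,.02);print('tip',t,L((h1-t)[:2]))
# bar via depth, scene view
D=np.load('pics/s0.npy');f,cx,cy,T=cam('scene')
v,u=np.mgrid[150:310,270:420];z=D[150:310,270:420]
X=np.stack([(u-cx)/f*z,(v-cy)/f*z,z],-1)@T[:3,:3].T+T[:3,3]
m=(X[...,2]>.108)&(X[...,2]<.135)&(z>0);print('scene bar',m.sum(),X[m].mean(0),X[m].min(0),X[m].max(0))
D=np.load('pics/t0.npy');f,cx,cy,T=cam('top')
v,u=np.mgrid[140:290,170:290];z=D[140:290,170:290]
X=np.stack([(u-cx)/f*z,(v-cy)/f*z,z],-1)@T[:3,:3].T+T[:3,3]
m=(X[...,2]>.108)&(X[...,2]<.135)&(z>0);print('top bar',m.sum(),X[m].mean(0),X[m].min(0),X[m].max(0))
E
```

```text
nl [0.3545 0.2177 0.08  ]
nr [0.3215 0.0821 0.08  ]
fl [0.592  0.1581 0.087 ]
fr [0.5622 0.0249 0.087 ]
wid 0.13955798339862668 0.1364831665461709 len 0.24484391433326622 0.24740342483209113
yaw -14.089798697463705
yaw -13.367601830639758
yawW -13.652587801076928
yawW -12.576331492448814
ctr [0.45755618 0.12070151 0.0835    ]
bar [0.42425469 0.16802594 0.118     ] [0.40784442 0.09028861 0.118     ] [0.41604955 0.12915727 0.118     ] 0.07945054821152103 -11.92007817824772
handle [0.56704115 0.09419825 0.034     ] [0.43790648 0.1198904  0.034     ] 0.13166566987710648 -11.252419765942289
tip [0.3526977  0.14175472 0.02      ] 0.21955576273886374
scene bar 201 [0.42086967 0.13190452 0.11981594] [0.40716587 0.09073724 0.1081793 ] [0.43372375 0.17182555 0.12552696]
top bar 196 [0.42148752 0.13010037 0.12162588] [0.40524944 0.03701786 0.10807573] [0.60595252 0.17109359 0.12852132]
```

```bash
cat >> h.py <<'E'
C=np.array([.4576,.1207,0]);Y=np.radians(-13.4)
RC=np.array([[np.cos(Y),-np.sin(Y),0],[np.sin(Y),np.cos(Y),0],[0,0,1]])
cw=lambda p:C+RC@np.array(p,float)      # case (m) -> world
wc=lambda p:RC.T@(np.array(p)-C)
def go(pts,yaw=None):
    "units for grasp-point targets (world); yaw of tool z deg"
    o,p,M=st(); 
    cur=np.degrees(np.arctan2(M[1,2],M[0,2])); t=0 if yaw is None else -((yaw-cur+180)%360-180)/45
    print('t',round(o['time'],2),'tcp',p.round(4),'zyaw',cur.round(1),'F',np.round(o['contact_force'],1),'w',round(o['grip_width'],4))
    for q in pts: print(((M.T@(np.array(q)+[0,0,.054]-p))/.2).round(3),'turn',round(t,3))
E
python3 - <<'E'
from h import *
print(cw([-.041,0,.118]),cw([.122,0,.084]))
go([(.42,-.35,.25),(.5,-.1,.25),(.42,.13,.2)],-13.4)
E
```

```text
[0.41771619 0.13020166 0.118     ] [0.57627866 0.09242676 0.084     ]
t 0.1 tcp [ 0.3    -0.6042  0.303 ] zyaw -63.6 F [ 0.9 -0.2  0.2] w 0.0856
[-1.103 -0.004 -0.872] turn -1.116
[-2.017e+00 -2.000e-03 -1.814e+00] turn -1.116
[-2.17   0.25  -3.021] turn -1.116
```

Emit:
{"api": "step_arm", "payload": {
  "commands": [
    [-0.2,0,-0.18,-0.2,0.2],
    [-0.4,0,-0.36,-0.4,0.2],
    [-0.6,0,-0.54,-0.6,0.2],
    [-0.8,0,-0.72,-0.8,0.2],
    [-1,0,-0.9,-1,0.2],
    [-1,0,-0.9,-1,0.2]
  ]
}}

```text
time: 0.85
tool_pos: [0.4011, -0.3494, 0.3033]
eef_rot: [0.416, -0.415, 0.573, -0.571]
contact_force: [-0.0, -0.2, -0.4]
grip_width: 0.0507
```

```bash
python3 - <<'E'
from h import *
go([(.5,-.18,.25),(.49,0,.25),(.42,.13,.2)],-13.4)
E
```

```text
t 0.85 tcp [ 0.4011 -0.3494  0.3033] zyaw -18.1 F [-0.  -0.2 -0.4] w 0.0507
[-0.959 -0.001  0.207] turn -0.104
[-1.799  0.002 -0.12 ] turn -0.104
[-2.307  0.254 -0.654] turn -0.104
```

Emit:
{"api": "step_arm", "payload": {
  "commands": [
    [-0.25,0,0.05,-0.1,0.2],
    [-0.5,0,0.1,-0.1,0.2],
    [-0.75,0,0.15,-0.1,0.2],
    [-0.95,0,0.2,-0.1,0.2]
  ]
}}

```text
time: 1.35
tool_pos: [0.4987, -0.1805, 0.3037]
eef_rot: [0.438, -0.436, 0.557, -0.555]
contact_force: [0.3, 0.7, 0.0]
grip_width: 0.0513
```

```bash
python3 - <<'E'
from h import *
go([(.49,0,.25),(.42,.13,.2)],-13.4)
E
```

```text
t 1.35 tcp [ 0.4987 -0.1805  0.3037] zyaw -13.7 F [0.3 0.7 0. ] w 0.0513
[-0.867  0.001 -0.255] turn -0.006
[-1.415  0.253 -0.749] turn -0.006
```

Emit:
{"api": "step_arm", "payload": {
  "commands": [
    [-0.25,0,-0.08,0,0.2],
    [-0.5,0,-0.2,0,0.2],
    [-0.75,0,-0.3,0,0.2],
    [-1,0,-0.4,0,0.2],
    [-1,0,-0.4,0,0.2]
  ]
}}

```text
time: 1.98
tool_pos: [0.4677, 0.0361, 0.3046]
eef_rot: [0.44, -0.438, 0.556, -0.553]
contact_force: [0.3, -1.1, -0.3]
grip_width: 0.0509
```

```bash
python3 - <<'E'
from h import *
go([(.418,.13,.2),(.418,.13,.118)],-13.4)
snap('scene','s1')
a=cv2.imread('pics/s1.png')[120:300,260:440];cv2.imwrite('pics/s1c.png',cv2.resize(a,None,fx=3,fy=3))
E
```

```text
t 1.98 tcp [0.4677 0.0361 0.3046] zyaw -13.3 F [ 0.3 -1.1 -0.3] w 0.0509
[-0.399  0.255 -0.35 ] turn 0.002
[-0.397  0.665 -0.349] turn 0.002
```

Emit:
{"api": "step_arm", "payload": {
  "commands": [
    [-0.2,0.1,-0.18,0,0.2],
    [-0.4,0.25,-0.35,0,0.2],
    [-0.4,0.4,-0.35,0,0.2],
    [-0.4,0.55,-0.35,0,0.2],
    [-0.4,0.66,-0.35,0,0.2],
    [-0.4,0.66,-0.35,0,0.2]
  ]
}}

```text
time: 2.78
tool_pos: [0.4186, 0.1257, 0.1711]
eef_rot: [0.436, -0.438, 0.558, -0.555]
contact_force: [-1.1, -0.0, 1.0]
grip_width: 0.0512
```

```bash
python3 - <<'E'
from h import *
go([(.418,.13,.118)],-13.4)
snap('scene','s2')
a=cv2.imread('pics/s2.png')[100:300,250:450];cv2.imwrite('pics/s2c.png',cv2.resize(a,None,fx=3,fy=3))
E
```

```text
t 2.77 tcp [0.4186 0.1257 0.1711] zyaw -13.7 F [-1.1 -0.   1. ] w 0.0512
[-0.02  -0.004 -0.008] turn -0.008
```

View pics/s2c.png

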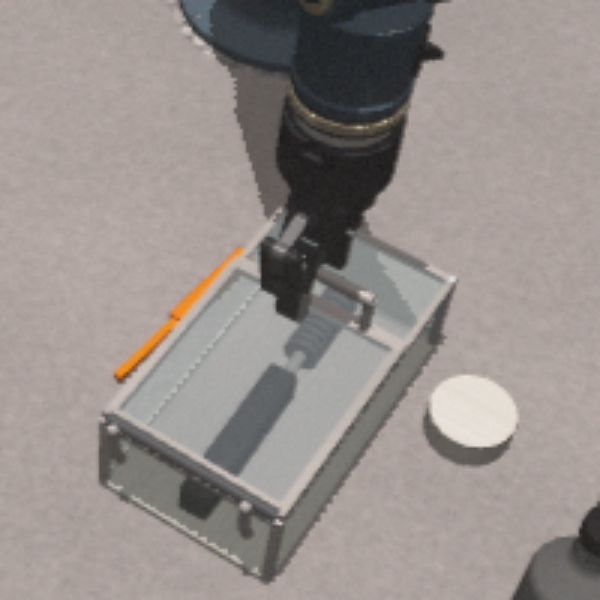

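The fingers straddle the bar (bar visible from (315,272) to (368,292), far finger at (290,290)). Closing with a small shift toward its middle.

Emit:
{"api": "step_arm", "payload": {
  "commands": [
    [-0.03,0,0,0,0.2],
    [-0.03,0,0,0,-0.5],
    [-0.03,0,0,0,-1],
    [-0.03,0,0,0,-1],
    [-0.03,0,0,0,-1],
    [-0.03,0,0,0,-1],
    [-0.03,0,0,0,-1]
  ]
}}

```text
time: 3.7
tool_pos: [0.4186, 0.1329, 0.1726]
eef_rot: [0.435, -0.438, 0.558, -0.554]
contact_force: [-6.8, 1.7, 7.6]
grip_width: 0.0079
```

```bash
cat >> h.py <<'E'
def arc(th0,th1,n,off=(0,0)):
    "tool-unit rows from current pose for lid angles"
    o,p,M=st(); r=np.hypot(.163,.034);a0=np.arctan2(.034,.163)
    f=lambda th:RC@np.array([-r*np.cos(a0+th),0,r*np.sin(a0+th)])
    print('t',o['time'],'F',np.round(o['contact_force'],1),'w',o['grip_width'],'case tcp',wc(p).round(4))
    for th in np.linspace(th0,th1,n+1)[1:]: print(round(th,3),((M.T@(f(th)-f(th0)))/.2).round(3).tolist())
E
python3 - <<'E'
from h import *
arc(0,.7,10)
E
```

```text
t 3.7 F [-6.8  1.7  7.6] w 0.007935301979345916 case tcp [-0.0408  0.0028  0.1726]
0.07 [-0.0, -0.057, 0.014]
0.14 [-0.0, -0.112, 0.031]
0.21 [-0.0, -0.166, 0.052]
0.28 [-0.0, -0.219, 0.077]
0.35 [-0.0, -0.27, 0.106]
0.42 [-0.001, -0.318, 0.138]
0.49 [-0.001, -0.365, 0.174]
0.56 [-0.001, -0.408, 0.212]
0.63 [-0.001, -0.449, 0.254]
0.7 [-0.001, -0.487, 0.298]
```

Emit:
{"api": "step_arm", "payload": {
  "commands": [
    [0,-0.057,0.014,0,-1],
    [0,-0.112,0.031,0,-1],
    [0,-0.166,0.052,0,-1],
    [0,-0.219,0.077,0,-1],
    [0,-0.27,0.106,0,-1],
    [0,-0.318,0.138,0,-1],
    [0,-0.365,0.174,0,-1],
    [0,-0.408,0.212,0,-1],
    [0,-0.449,0.254,0,-1],
    [0,-0.487,0.298,0,-1]
  ]
}}

```text
time: 4.95
tool_pos: [0.475, 0.1191, 0.2704]
eef_rot: [0.434, -0.441, 0.559, -0.553]
contact_force: [-10.2, 1.7, 5.5]
grip_width: 0.0076
```

```bash
python3 - <<'E'
from h import *
o,p,M=st();q=wc(p)-[.122,0,.084+.054];print(q,np.hypot(q[0],q[2]),np.arctan2(q[2],-q[0])-np.arctan2(34,163))
arc(.7,1.34,10)
E
```

```text
[-0.10471708  0.00248938  0.13244978] 0.16884493715305926 0.6961624397153844
t 4.95 F [-10.2   1.7   5.5] w 0.00761687172514893 case tcp [0.0173 0.0025 0.2704]
0.764 [-0.0, -0.032, 0.043]
0.828 [-0.0, -0.061, 0.087]
0.892 [-0.0, -0.088, 0.133]
0.956 [-0.0, -0.111, 0.181]
1.02 [-0.001, -0.131, 0.231]
1.084 [-0.001, -0.148, 0.281]
1.148 [-0.001, -0.162, 0.333]
1.212 [-0.001, -0.172, 0.385]
1.276 [-0.001, -0.179, 0.438]
1.34 [-0.002, -0.183, 0.491]
```

Emit:
{"api": "step_arm", "payload": {
  "commands": [
    [0,-0.03,0.047,0,-1],
    [0,-0.057,0.093,0,-1],
    [0,-0.082,0.139,0,-1],
    [0,-0.105,0.187,0,-1],
    [0,-0.124,0.236,0,-1],
    [0,-0.14,0.286,0,-1],
    [0,-0.153,0.337,0,-1],
    [0,-0.162,0.388,0,-1],
    [0,-0.169,0.44,0,-1],
    [0,-0.172,0.493,0,-1]
  ]
}}

```text
time: 6.2
tool_pos: [0.5728, 0.0949, 0.3064]
eef_rot: [0.434, -0.44, 0.558, -0.555]
contact_force: [-3.2, -0.2, 6.1]
grip_width: 0.0076
```

```bash
python3 - <<'E'
from h import *
o,p,M=st();q=wc(p)-[.122,0,.084+.054];print(q,np.hypot(q[0],q[2]),np.arctan2(q[2],-q[0])-np.arctan2(34,163))
arc(1.34,1.93,11)
E
```

```text
[-0.0040005   0.00163829  0.16841748] 0.1684649833144891 1.3414069769381767
t 6.2 F [-3.2 -0.2  6.1] w 0.00764912880504869 case tcp [0.118  0.0016 0.3064]
1.394 [-0.0, -0.0, 0.045]
1.447 [-0.0, 0.002, 0.089]
1.501 [-0.001, 0.006, 0.134]
1.555 [-0.001, 0.013, 0.178]
1.608 [-0.001, 0.022, 0.221]
1.662 [-0.001, 0.034, 0.265]
1.715 [-0.002, 0.048, 0.307]
1.769 [-0.002, 0.064, 0.349]
1.823 [-0.002, 0.082, 0.389]
1.876 [-0.003, 0.103, 0.429]
1.93 [-0.003, 0.125, 0.468]
```

Emit:
{"api": "step_arm", "payload": {
  "commands": [
    [0,0.002,0.045,0,-1],
    [0,0.004,0.089,0,-1],
    [0,0.008,0.134,0,-1],
    [0,0.015,0.178,0,-1],
    [0,0.024,0.221,0,-1],
    [0,0.036,0.265,0,-1],
    [0,0.05,0.307,0,-1],
    [0,0.066,0.349,0,-1],
    [0,0.084,0.389,0,-1],
    [0,0.102,0.427,0,-1]
  ]
}}

```text
time: 7.45
tool_pos: [0.6561, 0.0743, 0.285]
eef_rot: [0.434, -0.44, 0.558, -0.555]
contact_force: [-1.8, -0.7, 3.4]
grip_width: 0.0076
```

```bash
python3 - <<'E'
from h import *
o,p,M=st();q=wc(p)-[.122,0,.084+.054];print(q,np.hypot(q[0],q[2]),np.arctan2(q[2],-q[0])-np.arctan2(34,163))
arc(1.87,1.93,3)
E
```

```text
[0.08180164 0.00088643 0.14704617] 0.16826789989722626 1.872822416988201
t 7.45 F [-1.8 -0.7  3.4] w 0.007554573222862641 case tcp [0.2038 0.0009 0.285 ]
1.89 [-0.0, 0.008, 0.015]
1.91 [-0.0, 0.016, 0.029]
1.93 [-0.0, 0.025, 0.043]
```

Emit:
{"api": "step_arm", "payload": {
  "commands": [
    [0,0.006,0.01,0,-1],
    [0,0.012,0.02,0,-1],
    [0,0.016,0.027,0,-1],
    [0,0.018,0.031,0,-1],
    [0,0.018,0.031,0,-1]
  ]
}}

```text
time: 8.07
tool_pos: [0.6597, 0.0736, 0.2825]
eef_rot: [0.432, -0.441, 0.558, -0.554]
contact_force: [-9.6, -0.9, 9.8]
grip_width: 0.0074
```

```bash
python3 - <<'E'
from h import *
o,p,M=st();q=wc(p)-[.122,0,.084+.054];print(q,np.hypot(q[0],q[2]),np.arctan2(q[2],-q[0])-np.arctan2(34,163),o['contact_force'])
E
```

```text
[0.0855672  0.00100337 0.14453734] 0.16796662725554395 1.899677942220269 [-9.61970654 -0.8542181   9.8311787 ]
```

Emit:
{"api": "step_arm", "payload": {
  "commands": [
    [0,0.015,0.027,0,-0.5],
    [0,0.015,0.027,0,-0.5],
    [0,0.015,0.027,0,-0.5],
    [0,0.015,0.027,0,-0.5],
    [0,-0.1,0.03,0,-0.5],
    [0,-0.25,0.03,0,-0.5],
    [0,-0.45,0.03,0,-0.5]
  ]
}}

```text
time: 8.95
tool_pos: [0.6666, 0.0721, 0.3724]
eef_rot: [0.432, -0.442, 0.559, -0.553]
contact_force: [-0.1, -0.6, -0.4]
grip_width: 0.0211
```

```bash
python3 - <<'E'
from h import *
snap('scene','s3');snap('top','t3')
go([cw([.07,0,.31]),cw([.07,0,.12])],76.6)
a=cv2.imread('pics/s3.png')[60:360,230:480];b=cv2.imread('pics/t3.png')[110:290,170:330]
a=cv2.resize(a,None,fx=1.6,fy=1.6);b=cv2.resize(b,None,fx=2.5,fy=2.5)
c=np.zeros((480,800,3),np.uint8);c[:480,:400]=a;c[:450,400:]=b;cv2.imwrite('pics/c3.png',c)
E
```

```text
t 9.05 tcp [0.6685 0.0733 0.3778] zyaw -13.7 F [-0.5  1.   0.1] w 0.0215
[ 0.017  0.072 -0.73 ] turn -2.006
[ 0.015  1.022 -0.726] turn -2.006
```

View pics/c3.png

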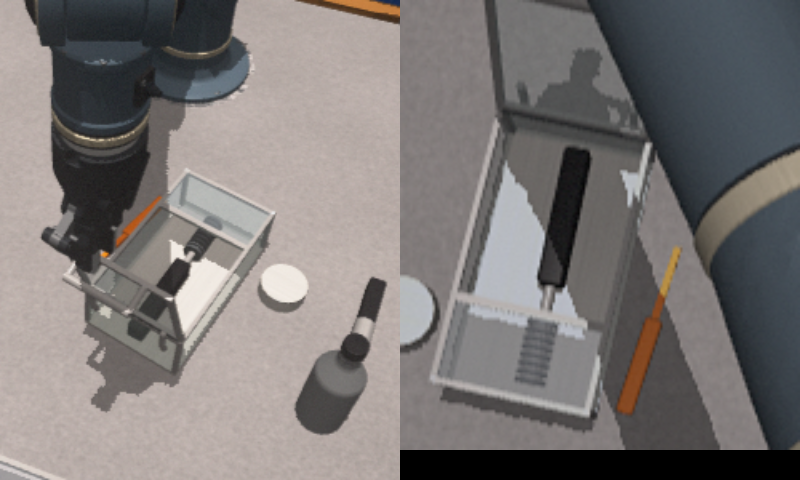

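Lid stands open on its stop; the handle is seen clearly from (577,150) to (552,285) in the right crop. Moving over the case while refining the handle position.

Emit:
{"api": "step_arm", "payload": {
  "commands": [
    [0,0,-0.15,-0.2,-0.3],
    [0,0,-0.3,-0.4,-0.3],
    [0,0,-0.45,-0.6,-0.3],
    [0,0,-0.6,-0.8,-0.3],
    [0,0,-0.73,-1,-0.3],
    [0,0,-0.73,-1,-0.3]
  ]
}}

```text
time: 9.8
tool_pos: [0.5253, 0.1084, 0.3785]
eef_rot: [-0.615, 0.618, -0.347, 0.345]
contact_force: [0.5, 0.5, 0.5]
grip_width: 0.0298
```

```bash
python3 - <<'E'
from h import *
im=cv2.imread('pics/t3.png');g=im.max(2)
m=np.zeros_like(g);m[165:228,222:242]=(g[165:228,222:242]<45)
n,l,s,c=cv2.connectedComponentsWithStats(m);k=1+s[1:,4].argmax();v,u=np.where(l==k)
r=cv2.minAreaRect(np.stack([u,v],1).astype(np.float32));print(r,s[k])
box=cv2.boxPoints(r);w=np.array([onz('top',a,b,.034) for a,b in box]);w=w[w[:,0].argsort()]
n_,f_=w[:2].mean(0),w[2:].mean(0);d=f_-n_
print('near',n_,'butt',f_,'len',np.linalg.norm(d),'yaw',np.degrees(np.arctan2(d[1],d[0])))
print('butt case',wc(f_),'near case',wc(n_), 'width',np.linalg.norm(w[0]-w[1]))
go([cw([.07,0,.2])],76.6)
E
```

```text
((235.39601135253906, 196.49917602539062), (11.176692962646484, 55.72030258178711), 11.768288612365723) [225 169  17  56 462]
near [0.43969429 0.12042402 0.034     ] butt [0.56539212 0.09297612 0.034     ] len 0.12865975351068737 yaw -12.317986234188771
butt case [ 0.11128253 -0.00198853  0.034     ] near case [-0.01735428 -0.00441808  0.034     ] width 0.025287617897909953
t 9.8 tcp [0.5253 0.1084 0.3785] zyaw 31.4 F [0.5 0.5 0.5] w 0.0298
[ 0.018  0.622 -0.005] turn -1.005
```

Emit:
{"api": "step_arm", "payload": {
  "commands": [
    [0,0.1,0,-0.2,0],
    [0,0.2,0,-0.4,0],
    [0,0.3,0,-0.6,0],
    [0,0.4,0,-0.8,0],
    [0,0.5,0,-1,0],
    [0.01,0.6,-0.01,-1,0],
    [0.01,0.6,-0.01,-1,0]
  ]
}}

```text
time: 10.68
tool_pos: [0.5242, 0.1043, 0.2567]
eef_rot: [-0.701, 0.703, -0.088, 0.082]
contact_force: [0.3, 0.1, -0.1]
grip_width: 0.0423
```

```bash
python3 - <<'E'
from h import *
go([cw([.07,-.002,.1]),cw([.07,-.002,.030])],78)
o,p,M=st();print(wc(p),M.round(2))
E
```

```text
t 10.68 tcp [0.5242 0.1043 0.2567] zyaw 76.2 F [ 0.3  0.1 -0.1] w 0.0423
[ 0.011  0.513 -0.005] turn -0.04
[ 0.013  0.863 -0.004] turn -0.04
[ 0.06862925 -0.00051548  0.25669841] [[ 0.97 -0.01  0.24]
 [-0.24 -0.    0.97]
 [-0.01 -1.   -0.  ]]
```

Tool x points along the case's +x. Descend and close.

Emit:
{"api": "step_arm", "payload": {
  "commands": [
    [0.01,0.2,-0.005,-0.04,0],
    [0.01,0.4,-0.005,-0.04,0],
    [0.01,0.6,-0.005,-0.04,0],
    [0.01,0.75,-0.005,-0.04,0],
    [0.01,0.86,-0.005,-0.04,0],
    [0.01,0.86,-0.005,-0.04,0]
  ]
}}

```text
time: 11.42
tool_pos: [0.5249, 0.1023, 0.0839]
eef_rot: [-0.702, 0.704, -0.077, 0.071]
contact_force: [0.5, -0.3, 1.1]
grip_width: 0.0425
```

```bash
python3 - <<'E'
from h import *
go([cw([.07,-.002,.030])],78)
o,p,M=st();print(wc(p))
snap('scene','s4');snap('top','t4')
a=cv2.imread('pics/s4.png')[120:320,250:450];b=cv2.imread('pics/t4.png')[130:290,170:330]
c=np.hstack([cv2.resize(a,(400,400)),cv2.resize(b,(400,400))]);cv2.imwrite('pics/c4.png',c)
E
```

```text
t 11.43 tcp [0.5249 0.1023 0.0839] zyaw 77.9 F [ 0.5 -0.3  1.1] w 0.0425
[ 0.002 -0.001  0.001] turn -0.001
[ 0.06969007 -0.00229289  0.08389305]
```

View pics/c4.png

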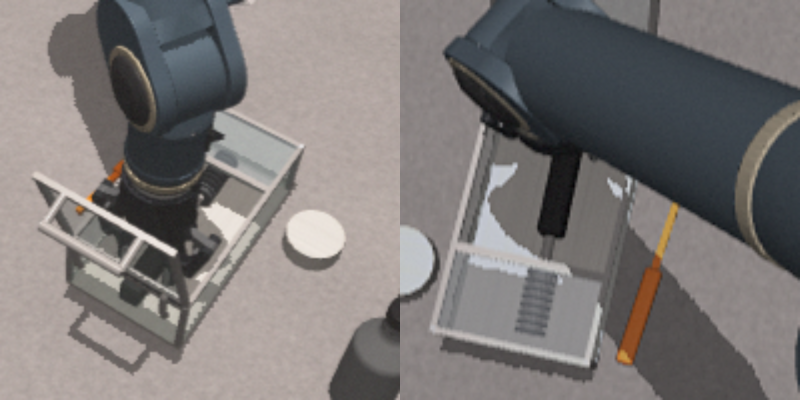

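Gripper sits over the handle between the walls. Close, then lift 3 cm.

Emit:
{"api": "step_arm", "payload": {
  "commands": [
    [0,0,0,0,-0.7],
    [0,0,0,0,-1],
    [0,0,0,0,-1],
    [0,0,0,0,-1],
    [0,0,0,0,-1],
    [0,-0.05,0,0,-1],
    [0,-0.1,0,0,-1],
    [0,-0.15,0,0,-1],
    [0,-0.15,0,0,-1]
  ]
}}

```text
time: 12.65
tool_pos: [0.5264, 0.103, 0.1166]
eef_rot: [-0.703, 0.704, -0.076, 0.073]
contact_force: [1.3, 0.2, -2.0]
grip_width: 0.0227
```

```bash
cat >> h.py <<'E'
def pose(name,show=True):
    "brush black-handle/head points by depth in both views, in case frame"
    o,p,M=st();print('t',round(o['time'],2),'case tcp',wc(p).round(4),'F case',(RC.T@np.array(o['contact_force'])).round(1),'tq case',(RC.T@np.array(o['wrist_torque'])).round(2),'w',round(o['grip_width'],4))
    a,_=snap('scene',name+'s');b,_=snap('top',name+'t')
E
python3 - <<'E'
from h import *
pose('p1')
a=cv2.imread('pics/p1s.png')[120:320,250:450];b=cv2.imread('pics/p1t.png')[130:290,170:330]
cv2.imwrite('pics/c5.png',np.hstack([cv2.resize(a,(400,400)),cv2.resize(b,(400,400))]))
for n,pic in(('top','p1t'),('top','t4')):
    D=np.load(f'pics/{pic}.npy');f,cx,cy,T=cam(n)
    u,v=np.meshgrid(np.arange(560),np.arange(420));X=np.stack([(u-cx)/f*D,(v-cy)/f*D,D],-1)@T[:3,:3].T+T[:3,3];K=(X-C)@RC
    for x0 in np.arange(-.11,.03,.02):
        m=(abs(K[...,0]-x0)<.006)&(abs(K[...,1]+.004)<.008)&(D>0);print(pic,round(x0,2),m.sum(),np.median(K[m][:,2]).round(4) if m.any() else '')
E
```

```text
t 12.65 case tcp [ 0.071  -0.0013  0.1166] F case [ 1.3  0.5 -2. ] tq case [ 0.03 -0.09  0.05] w 0.0227
p1t -0.11 42 0.0798
p1t -0.09 42 0.0804
p1t -0.07 37 0.08
p1t -0.05 41 0.0798
p1t -0.03 46 0.0477
p1t -0.01 51 0.0615
p1t 0.01 43 0.0628
p1t 0.03 167 0.3816
t4 -0.11 44 0.0803
t4 -0.09 42 0.0806
t4 -0.07 40 0.0803
t4 -0.05 40 0.0803
t4 -0.03 38 0.0228
t4 -0.01 45 0.033
t4 0.01 37 0.0341
t4 0.03 167 0.3454
```

Emit:
{"api": "step_arm", "payload": {
  "commands": [
    [0,-0.02,0,0,-1],
    [0,-0.04,0,0,-1],
    [0,-0.06,0,0,-1],
    [0,-0.08,0,0,-1],
    [0,-0.1,0,0,-1],
    [0,-0.1,0,0,-1]
  ]
}}

```text
time: 13.5
tool_pos: [0.5259, 0.1025, 0.1358]
eef_rot: [-0.702, 0.704, -0.076, 0.072]
contact_force: [0.4, -1.8, -4.0]
grip_width: 0.0231
```

```bash
cat >> h.py <<'E'
def prof(name):
    pose(name);D=np.load(f'pics/{name}t.npy');f,cx,cy,T=cam('top')
    u,v=np.meshgrid(np.arange(560),np.arange(420));X=np.stack([(u-cx)/f*D,(v-cy)/f*D,D],-1)@T[:3,:3].T+T[:3,3];K=(X-C)@RC
    for x0 in np.arange(-.04,.05,.01):
        m=(abs(K[...,0]-x0)<.004)&(abs(K[...,1]+.003)<.007)&(D>0);print(round(x0,2),m.sum(),np.median(K[m][:,2]).round(4) if m.any() else '',end='; ')
    print()
E
python3 - <<'E'
from h import *
prof('p2')
E
```

```text
t 13.5 case tcp [ 0.0707 -0.0018  0.1358] F case [ 0.8 -1.7 -4. ] tq case [-0.04 -0.47  0.  ] w 0.0231
-0.04 18 0.0707; -0.03 29 0.0647; -0.02 31 0.0621; -0.01 35 0.0761; 0.0 27 0.0779; 0.01 23 0.0791; 0.02 96 0.3769; 0.03 81 0.4338; 0.04 77 0.432;
```

Emit:
{"api": "step_arm", "payload": {
  "commands": [
    [0,-0.025,0,0,-1],
    [0,-0.05,0,0,-1],
    [0,-0.075,0,0,-1],
    [-0.005,-0.1,0,0,-1],
    [-0.01,-0.125,0,0,-1],
    [-0.015,-0.15,0,0,-1],
    [-0.015,-0.15,0,0,-1]
  ]
}}

```text
time: 14.48
tool_pos: [0.5235, 0.1033, 0.1662]
eef_rot: [-0.702, 0.704, -0.076, 0.073]
contact_force: [1.1, 0.0, -3.3]
grip_width: 0.0224
```

```bash
python3 - <<'E'
from h import *
prof('p3')
a=cv2.imread('pics/p3s.png')[120:320,250:450];b=cv2.imread('pics/p3t.png')[130:290,170:330]
cv2.imwrite('pics/c6.png',np.hstack([cv2.resize(a,(400,400)),cv2.resize(b,(400,400))]))
E
```

```text
t 14.47 case tcp [ 0.0681 -0.0016  0.1662] F case [ 1.1  0.3 -3.3] tq case [ 0.02 -0.69 -0.03] w 0.0224
-0.04 24 0.0756; -0.03 19 0.0702; -0.02 31 0.0696; -0.01 39 0.0784; 0.0 34 0.0897; 0.01 30 0.092; 0.02 125 0.419; 0.03 109 0.2621; 0.04 73 0.4589;
```

View pics/c6.png

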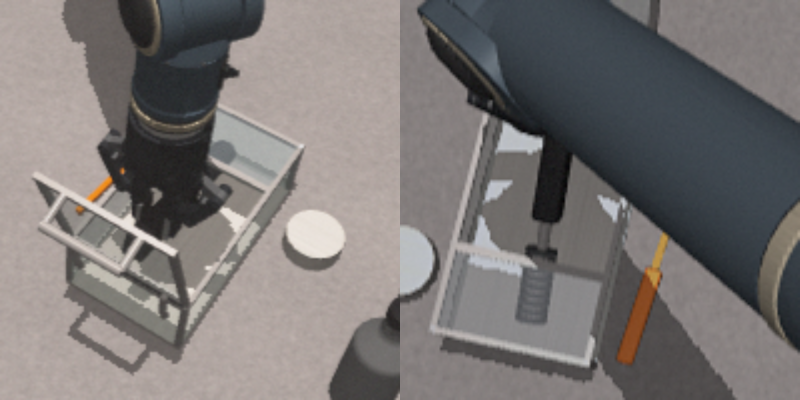

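The brush is pivoting about the roof's edge with under 2 N of extra load. Continue the same arc to about 45°.

Emit:
{"api": "step_arm", "payload": {
  "commands": [
    [-0.01,-0.03,0,0,-1],
    [-0.02,-0.055,0,0,-1],
    [-0.03,-0.08,0,0,-1],
    [-0.045,-0.105,0,0,-1],
    [-0.06,-0.13,0,0,-1],
    [-0.07,-0.155,0,0,-1],
    [-0.085,-0.18,0,0,-1],
    [-0.1,-0.205,0,0,-1],
    [-0.115,-0.225,0,0,-1],
    [-0.115,-0.225,0,0,-1]
  ]
}}

```text
time: 15.82
tool_pos: [0.5013, 0.1085, 0.2116]
eef_rot: [-0.703, 0.704, -0.076, 0.073]
contact_force: [2.5, -1.2, -3.3]
grip_width: 0.0226
```

```bash
python3 - <<'E'
from h import *
prof('p4')
a=cv2.imread('pics/p4s.png')[120:320,250:450];b=cv2.imread('pics/p4t.png')[130:290,170:330]
cv2.imwrite('pics/c7.png',np.hstack([cv2.resize(a,(400,400)),cv2.resize(b,(400,400))]))
E
```

```text
t 15.82 case tcp [ 0.0454 -0.0017  0.2116] F case [ 2.7 -0.6 -3.3] tq case [ 0.08 -0.93  0.02] w 0.0226
-0.04 25 0.0777; -0.03 22 0.0787; -0.02 25 0.0815; -0.01 72 0.1041; 0.0 117 0.4754; 0.01 87 0.5061; 0.02 55 0.5037; 0.03 51 0.5028; 0.04 34 0.5005;
```

View pics/c7.png

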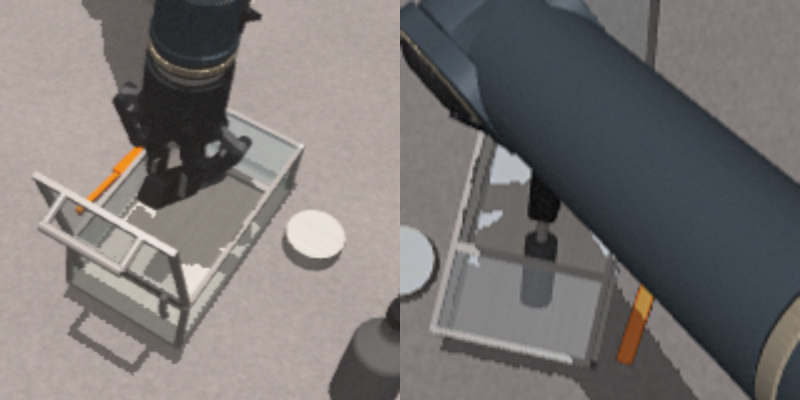

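Brush about 40° tilted with only the head's rear still under the roof. Pull out along its axis.

Emit:
{"api": "step_arm", "payload": {
  "commands": [
    [0.02,-0.01,0,0,-1],
    [0.045,-0.03,0,0,-1],
    [0.07,-0.055,0,0,-1],
    [0.095,-0.08,0,0,-1],
    [0.12,-0.105,0,0,-1],
    [0.12,-0.105,0,0,-1]
  ]
}}

```text
time: 16.68
tool_pos: [0.526, 0.1034, 0.2329]
eef_rot: [-0.703, 0.703, -0.076, 0.074]
contact_force: [2.0, -0.4, -2.7]
grip_width: 0.0224
```

```bash
python3 - <<'E'
from h import *
prof('p5')
a=cv2.imread('pics/p5s.png')[120:320,250:450];b=cv2.imread('pics/p5t.png')[130:290,170:330]
cv2.imwrite('pics/c8.png',np.hstack([cv2.resize(a,(400,400)),cv2.resize(b,(400,400))]))
E
```

```text
t 16.68 case tcp [ 0.0705 -0.001   0.2329] F case [ 2.1  0.  -2.7] tq case [ 0.02 -0.48 -0.01] w 0.0224
-0.04 26 0.079; -0.03 28 0.0857; -0.02 31 0.0945; -0.01 32 0.1004; 0.0 30 0.0972; 0.01 47 0.1101; 0.02 136 0.4799; 0.03 115 0.525; 0.04 95 0.5191;
```

View pics/c8.png

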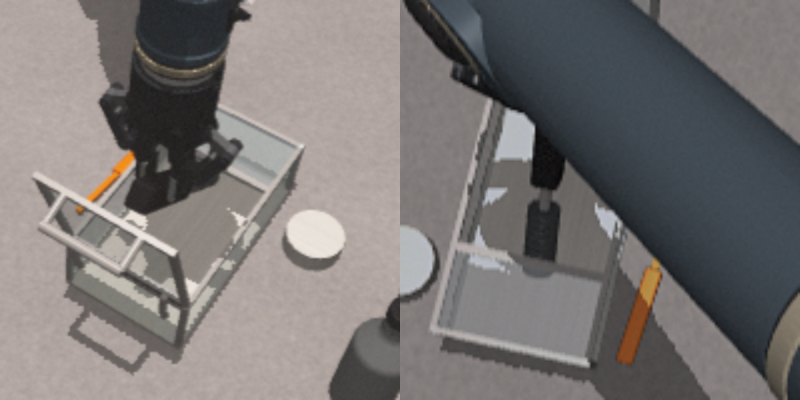

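Head's end is just inside the roof's edge (540,270); tilt about 37°, light contact. Continue along the axis with slightly more x.

Emit:
{"api": "step_arm", "payload": {
  "commands": [
    [0.03,0,0,0,-1],
    [0.055,-0.02,0,0,-1],
    [0.08,-0.04,0,0,-1],
    [0.105,-0.06,0,0,-1],
    [0.13,-0.08,0,0,-1],
    [0.16,-0.105,0,0,-1],
    [0.19,-0.13,0,0,-1],
    [0.19,-0.13,0,0,-1]
  ]
}}

```text
time: 17.77
tool_pos: [0.5629, 0.0957, 0.2587]
eef_rot: [-0.703, 0.703, -0.076, 0.073]
contact_force: [-0.2, -0.1, 0.2]
grip_width: 0.0222
```

```bash
python3 - <<'E'
from h import *
prof('p6')
a=cv2.imread('pics/p6s.png')[120:320,250:450];b=cv2.imread('pics/p6t.png')[130:290,170:330]
cv2.imwrite('pics/c9.png',np.hstack([cv2.resize(a,(400,400)),cv2.resize(b,(400,400))]))
E
```

```text
t 17.77 case tcp [1.082e-01 1.000e-04 2.587e-01] F case [-0.2 -0.1  0.2] tq case [-0.01  0.03 -0.05] w 0.0222
-0.04 5 0.0087; -0.03 21 0.0054; -0.02 39 0.0089; -0.01 41 0.0949; 0.0 34 0.1043; 0.01 36 0.1125; 0.02 34 0.1221; 0.03 36 0.1257; 0.04 41 0.1201;
```

View pics/c9.png

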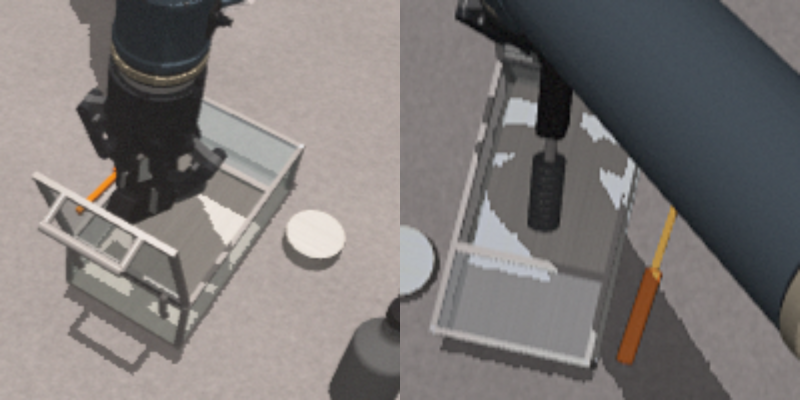

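Tip is clear of the roof (540,230), about x −18 mm in the case frame. Raise, easing a centimetre away from the lid.

Emit:
{"api": "step_arm", "payload": {
  "commands": [
    [-0.03,-0.05,0,0,-1],
    [-0.05,-0.12,0,0,-1],
    [-0.06,-0.2,0,0,-1],
    [-0.06,-0.3,0,0,-1],
    [-0.06,-0.4,0,0,-1],
    [-0.08,-0.5,0,0,-1],
    [-0.1,-0.6,0,0,-1],
    [-0.12,-0.68,0,0,-1],
    [-0.14,-0.74,0,0,-1],
    [-0.15,-0.76,0,0,-1],
    [-0.15,-0.76,0,0,-1],
    [-0.15,-0.76,0,0,-1]
  ]
}}

```text
time: 19.38
tool_pos: [0.5337, 0.1018, 0.4097]
eef_rot: [-0.703, 0.704, -0.076, 0.073]
contact_force: [-0.2, -0.6, -2.5]
grip_width: 0.0223
```

```bash
python3 - <<'E'
from h import *
pose('p7');o,_,_=st();print(np.abs(o['dq']).max())
D=np.load('pics/p7s.npy');f,cx,cy,T=cam('scene')
for n in('top','scene'):
    D=np.load(f'pics/p7{n[0]}.npy');f,cx,cy,T=cam(n)
    u,v=np.meshgrid(np.arange(560),np.arange(420));K=(np.stack([(u-cx)/f*D,(v-cy)/f*D,D],-1)@T[:3,:3].T+T[:3,3]-C)@RC
    for x0 in np.arange(-.12,.16,.02):
        m=(abs(K[...,0]-x0)<.006)&(abs(K[...,1])<.02)&(D>0)&(K[...,2]>.095)&(K[...,2]<.36)
        if m.any():print(n,round(x0,2),m.sum(),np.percentile(K[m][:,2],[0,50,100]).round(3))
a=cv2.imread('pics/p7s.png')[60:320,230:490];b=cv2.imread('pics/p7t.png')[110:310,150:350]
cv2.imwrite('pics/c10.png',np.hstack([cv2.resize(a,(400,400)),cv2.resize(b,(400,400))]))
E
```

```text
t 19.38 case tcp [ 0.0784 -0.0008  0.4097] F case [-0.  -0.6 -2.5] tq case [ 0.04 -0.07  0.04] w 0.0223
0.0020485517148439132
top -0.04 109 [0.23  0.246 0.257]
top -0.02 116 [0.243 0.263 0.275]
top 0.0 92 [0.259 0.278 0.285]
top 0.02 12 [0.283 0.301 0.304]
scene -0.06 1 [0.238 0.238 0.238]
scene -0.04 27 [0.224 0.243 0.254]
scene -0.02 30 [0.238 0.256 0.271]
scene 0.0 62 [0.25  0.275 0.283]
scene 0.02 6 [0.296 0.3   0.304]
scene 0.04 29 [0.282 0.299 0.313]
scene 0.06 20 [0.3   0.311 0.34 ]
scene 0.08 52 [0.316 0.351 0.36 ]
scene 0.1 34 [0.337 0.348 0.36 ]
scene 0.12 10 [0.352 0.357 0.359]
scene 0.14 62 [0.106 0.127 0.145]
scene 0.16 90 [0.167 0.185 0.203]
```

View pics/c10.png

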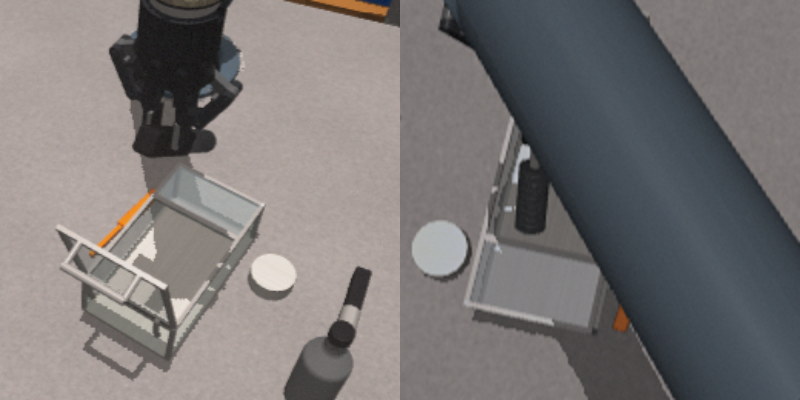

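The brush is out and held; its lowest visible part is about z 0.22 m, against 0.13 m needed. The lid is open, the tin, pick and bottle are unmoved, and the arm is at rest.

```bash
python3 -c "
from cell import manip
print(manip.close_job())"
```

```text
the job is handed in; nothing more can be done
None
```

I opened the lid, brought the brush out through the mouth handle end first, and handed the job in at about 19.4 s. The hand-in reports no verdict.

- **Lid:** I held it by the bar all the way and lowered it onto its stop at about 0.5 rad/s. The angle came out at about 1.90 rad. It was still open in the last picture.
- **Brush:** The tool cannot tilt, so I gripped the handle near its end and let the brush turn in the fingers to about 40°. It turned with its head resting lightly against the edge of the fixed roof. The measured force stayed within about 4 N including the brush's weight, so it touched the glass there but was not forced. I then drew it out along its own axis.
- **Last checks:**
  - The arm is at rest with the brush in the gripper (opening 22 mm, load about 2.5 N).
  - The lowest part of the brush I could see is at z about 0.22 m, against the 0.13 m needed. It touches neither case nor lid.
  - The tin, pick, grey bottle and short brush looked unmoved in the last picture. The black bottle was outside that crop, so I did not check it.
- **Disagreement:** The measured load read close to zero at one moment as the head cleared the roof, then about 2.5 N again. I took this for sensor noise, but a brief light touch on the lid cannot be ruled out.

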